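Wipe the index plate clear, then hold its plunger up

ROBOT

A 7-joint arm with a two-finger parallel gripper is mounted at the origin on the work surface; the furniture and walls round the work are solid. World frame = base frame: x ahead of the robot, y to its left, z up, the work surface at z = 0. Lengths are in mm, angles in rad, forces in N, time in s.
With the tool pointing down it reaches from about 400 to 875 mm from the base axis. Payload 4.4 kg.
Tool frame: the origin (TCP) lies midway between the tips of the shut fingers; the grasp point (between the pads) lies 19 mm behind it (ctrl.grip_point_offset is the distance from the TCP to the grasp point, in mm); z points along the fingers, y is the line along which they close (so a half turn about z gives the same grasp; the last joint's range is limited). The gripper opens to 85 mm and grips with 20 to 120 N. Pads are 22 mm wide; open, the fingers measure 114 mm over their backs; the gripper's body (76 mm by 85 mm) begins 54 mm behind the grasp point. The pads swing forward as they close: fully open they stand 13 mm farther back than shut.
Start: joints at [1.242, 0.628, 0.038, 1.517, -0.027, 0.996, -0.02], TCP at [168.888, -627.69, 231.313] pointing down, gripper open.
Joint ranges: [-3.06, 3.06], [-0.37, 2.12], [-1.25, 1.32], [0.18, 2.47], [-1.1, 4.24], [0.23, 1.98], [-2.94, 2.94]. Speed limits (rad/s): [2.57, 2.57, 3.14, 3.14, 3.14, 3.14, 3.14].

INTERFACE

Orientations are given as [roll, pitch, yaw] about the fixed x, y, z axes, in that order (R = Rz(yaw) Ry(pitch) Rx(roll)).
In Python, from cell import ctrl gives the robot as it stands.
- The arm moves only by the shell command python3 nudge.py, which reads ROWS from standard input. ROWS is a JSON list of rows, 1 to 12 of them, each of 7 numbers: dx, dy, dz in shares of the most that a row can go, 1 being 50 mm, then a rotation vector rx, ry, rz in a scale on which 1.0 is 90 degrees, then the finger opening in mm; each row shifts and turns the commanded pose from where the row before left it, along the tool's axes as they then stand; what a row does not reach is not made up. A row lasts 1/10 s, in which the tool goes at most 50 mm and 0.15 rad, less where a joint would pass 70% of its speed; a pose out of reach is approached as far as the arm can. The fingers move at their own pace and stop on an object; the grip force is fixed at half the most. Time passes only in rows, so rows that do not move let the fingers close. It prints the time, the measured TCP pose, the force, the opening and the grip force at its end. No shift or turn number may pass 1 either way. Input that does not fit is refused with a message, and nothing moves.
- ctrl.read_state(): the state, without advancing time (a new reading comes with each control period).
- ctrl.get_image(name): name is "side" or "top" or "wrist"; returns the picture (400x640x3 uint8, blue, green, red); there is no depth.
- ctrl.calibration(name): a dict with "fx", "fy", "cx", "cy" (pixels), "k1" (the pictures are not rectified: a ray, as slopes to the right and down, at radius r is drawn at 1 + k1 r^2 times it, then the intrinsics apply), "rvec" (rotation vector, rad) and "tvec" (3), from world to camera coordinates, as OpenCV has them; the wrist camera has in their place "hand_eye" (4x4, takes a point from camera to tool coordinates, whose origin is the TCP and whose axes are the flange's). Camera axes: x right, y down, z forward; pixel columns grow to the right and rows downward; lengths in mm; the calibration is good to about 2 mm. A picture is of the moment at which its call begins: read the wrist's pose just before it. calibration takes no time and is no camera call.
- ctrl.finish_job(): hands the job in; it is judged then, once.
The state is a dict: "clock": time; "qpos": joint angles; "qd": joint speeds; "tau": joint torques, N m; "eef_pos": TCP position; "tool_rot": TCP orientation; "force": force on the tool from outside, world axes, zero at the start; "torque": the same for the moment, N m; "width": finger opening in mm; "gripper_force": force on a finger pad.
Only numpy, scipy, OpenCV 4.12 (cv2) and the standard library are available. Lean on these libraries where they do the work, as an engineer would, in place of code of your own. Each camera call takes 0.05 s, during which the arm holds its last target. There are 200 camera calls.

TASK

Take the grey scraper block and wipe the four metal chips off the top of the fixture's plate onto the bench, with the scraper and not with the fingers, before the plunger is disturbed, so that nothing can drop into the seat hole. Set the scraper down again, standing on its foot on the bench clear of the fixture, then take the black knob, pull the sprung plunger fully up out of its seat hole and finish while still holding it there, for a colleague to shift the plate. Leave the bottle, the vial and the dropper alone.

Things in the scene. Friction and masses are not known exactly. Their poses are not given: they have to be found in the camera images.
- fixture: Indexing fixture, fixed to the bench: an aluminium plate 260 mm long (its x), 80 mm wide (its y), 30 mm high, with four 10 mm index holes along the middle of its top at x = -95, -35, 25 and 85 mm. Origin: centre of the underside, on the bench; z up. A grey bracket with the plunger stands on its +x end; the -x end is open.
- open_end (a point): Point at the middle of the plate's open end, on its top edge (fixture x = -130 mm, 30 mm above the bench).
- plunger (a joint): Travel of the index plunger in m, straight up: 0 = the 8 mm pin is seated 12 mm deep in the hole below it; it clears the plate's top at 0.012; 0.020 = pulled fully up, at its stop. A spring pulls it down: 6 N at 0, rising evenly to 14 N at 0.020; it snaps back when let go.
- knob (a point): Centre of the plunger's round black knurled pull knob: upright, 28 mm across, 32 mm high (16 mm below to 16 mm above this point; its underside is 4 mm above the sleeve when seated). Seated, this point is 108 mm above the bench. It rises with the plunger.
- scraper: Loose grey scraper block, about 0.18 kg, standing on its flat foot on the bench. Foot 30 mm (its x) by 96 mm (its y), 16 mm high; on it an upright grip rib 14 mm thick (x), 60 mm long (y), from 16 to 82 mm above the underside. Origin: centre of the underside; z up. Both long faces of the foot are square and wipe equally well.
- chip1: Loose dark metal offcut chip, block 16 x 13 mm, 10 mm high, 12 g, lying on the plate at the start, 30 to 122 mm from its open end and within 35 mm of its middle line. Origin: centre of the underside.
- chip2: Loose dark metal offcut chip, six-sided slug 18 mm across, 10 mm high, 12 g, lying on the plate at the start, 30 to 122 mm from its open end and within 35 mm of its middle line. Origin: centre of the underside.
- chip3: Loose dark metal offcut chip, bar 20 x 10 mm, 10 mm high, 12 g, lying on the plate at the start, 30 to 122 mm from its open end and within 35 mm of its middle line. Origin: centre of the underside.
- chip4: Loose dark metal offcut chip, stepped piece 18 x 16 mm, 6 mm high with a 12 mm high wall, 12 g, lying on the plate at the start, 30 to 122 mm from its open end and within 35 mm of its middle line. Origin: centre of the underside.
- bottle_white: Bystander: open white plastic sample bottle, 37 mm across, 74 mm high, standing on the bench. Origin: centre of the underside.
- vial: Bystander: glass vial with black cap, 21 mm across, 50 mm high, standing on the bench. Origin: centre of the underside.
- dropper: Bystander: small dropper bottle with white cap, 29 mm across, 64 mm high, standing on the bench. Origin: centre of the underside.
- bracket (a point): Point on the plate's top below the plunger (fixture x = 85 mm, y = 0, 30 mm above the bench). The bracket's post stands on the plate beyond it (fixture x from 106 to 129 mm, 70 mm wide, to 90 mm above the bench); its arm, 36 mm wide, reaches over the plate from there to x = 67 mm, 60 to 80 mm above the bench; a 22 mm round sleeve round the plunger rises to 88 mm.

How it is judged (in metres and radians):
On the way, in this order (a step that is already met when the one before it is completed fails the run):
1. All four chips are off the plate while the scraper is still held in the gripper (height (world z) of each of chip1, chip2, chip3, chip4 below 0.027 m and contact force between the fingers and scraper above 0.5 N), for 0.1 s.
2. The scraper stands on its foot on the bench, let go and clear of the fixture, with the plunger still seated (height (world z) of scraper below 0.012 m and angle between scraper's own z axis and vertical below 0.25 rad and contact force between the fingers and scraper below 0.1 N and value of joint plunger below 0.003 m and contact force between scraper and fixture below 0.1 N), for 0.2 s.
3. The plunger is pulled up by the knob (value of joint plunger above 0.016 m and contact force between the fingers and fixture above 1 N and distance between the grasp point and knob below 0.04 m), for 0.2 s.
At the end, for the whole second after the job is handed in: The plunger is held up by the fingers on its knob, at least 16 of its 20 mm (pin at least 4 mm clear of the plate); the scraper stands on its foot on the bench within 0.25 rad of upright, let go, not touching the fixture; all four chips lie on the bench, off the plate (all of step 3 and height (world z) of scraper below 0.012 m and angle between scraper's own z axis and vertical below 0.25 rad and contact force between the fingers and scraper below 0.1 N and height (world z) of chip1 between -0.05 and 0.027 m and height (world z) of chip2 between -0.05 and 0.027 m and height (world z) of chip3 between -0.05 and 0.027 m and height (world z) of chip4 between -0.05 and 0.027 m and linear speed of scraper below 0.02 m/s and contact force between scraper and fixture below 0.1 N); the arm keeps its last pose, push and grip.
It fails at once if A chip is touched by the fingers or the arm (contact force between any of the fingers, the arm and chip1 above 0.5 N or contact force between any of the fingers, the arm and chip2 above 0.5 N or contact force between any of the fingers, the arm and chip3 above 0.5 N or contact force between any of the fingers, the arm and chip4 above 0.5 N).
It fails at once if The plunger is pulled while a chip is still on the plate (value of joint plunger above 0.006 m and height (world z) of any of chip1, chip2, chip3, chip4 above 0.028 m).
It fails at once if A bystander is shifted by more than 20 mm (distance of any of bottle_white, vial, dropper from where it was at the start of the episode above 0.02 m).
It also fails if it takes over 61 s, if anything falls off the work surface, if the arm or the gripper's body presses on something with over 40 N, if the wrist force passes 120 N, or if a joint passes its speed limit or range.

## Working session

There is one attempt and no reset: what is moved stays moved. The work goes in short steps, Python scripts to look and compute and a shell command to move; the robot and the scene stay as the last step left them, time stands still between calls to the robot, and variables do not carry over. Pictures are saved under pics/ and viewed, at most 13 in all, crops included, and the job is handed in when it is done.

```bash
ls; mkdir -p pics; python3 - <<'E'
from cell import ctrl
import cv2
for n in("top","side"):
    cv2.imwrite(f"pics/{n}0.png",ctrl.get_image(n)); print(n,ctrl.calibration(n))
print(ctrl.calibration("wrist"));print(ctrl.read_state())
E
```

```text
cell.py
nudge.py
pics
top {'fx': 395.1790383888017, 'fy': 395.1790383888017, 'cx': 320.63685216041983, 'cy': 195.8095741180318, 'k1': -0.03936773578916685, 'rvec': array([ 2.1614346 , -2.11107319,  0.11095569]), 'tvec': array([-135.63001614,  489.42097997,  911.62027987])}
side {'fx': 433.44979287724874, 'fy': 433.44979287724874, 'cx': 316.71048027703443, 'cy': 202.06228129075458, 'k1': -0.02689283143806045, 'rvec': array([ 2.2409767 , -0.00957706, -0.00639612]), 'tvec': array([-474.07093685,  -25.47495824, 1041.41416941])}
{'fx': 321.06118670768416, 'fy': 321.06118670768416, 'cx': 318.66639203601153, 'cy': 195.65674456780573, 'k1': 0.012906754639161534, 'hand_eye': array([[ 2.82322998e-05, -9.44734731e-01, -3.27835763e-01,
         8.36262223e+01],
       [ 9.99999946e-01,  1.33548341e-04, -2.98733295e-04,
        -4.42441446e-01],
       [ 3.26005642e-04, -3.27835737e-01,  9.44734684e-01,
        -1.42433335e+02],
       [ 0.00000000e+00,  0.00000000e+00,  0.00000000e+00,
         1.00000000e+00]])}
{'clock': 0.1, 'qpos': array([ 1.24222516,  0.62925197,  0.0384377 ,  1.51825926, -0.02704579,
        0.99630451, -0.02001914]), 'qd': array([-0.00068689, -0.00119511, -0.00050201, -0.0031576 , -0.00050042,
        0.00043503,  0.0011488 ]), 'tau': array([ 2.64374612e-03, -5.64525139e+01,  1.23013113e+00, -1.93972278e+01,
        1.11955465e-02,  5.43543545e-03, -9.77054896e-06]), 'eef_pos': array([ 168.74436433, -627.13726284,  230.48478177]), 'tool_rot': array([-3.13988651e+00, -2.55417654e-05,  2.62732992e-01]), 'force': array([ 0.5951244 ,  1.52541939, -0.70865645]), 'torque': array([ 0.00614316, -0.01666177, -0.01559312]), 'gripper_force': 0.0, 'width': 85.28524519086777}
```

View pics/top0.png

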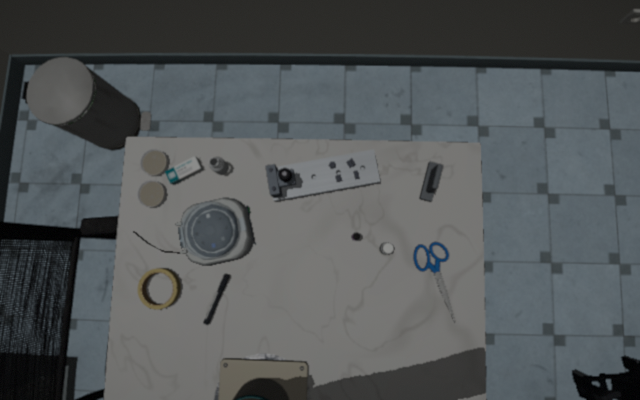

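View pics/side0.png

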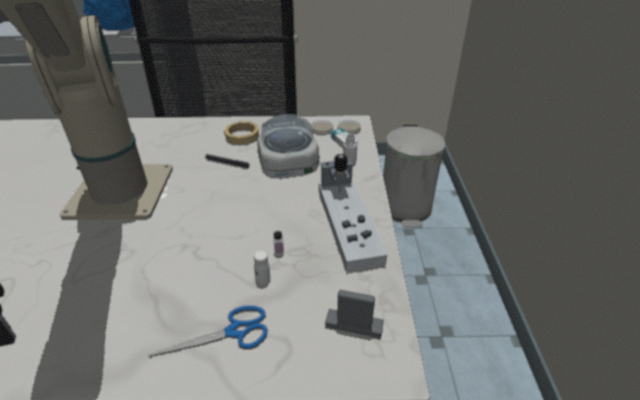

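The top view shows the fixture with its bracket at about (285,178) and its open end at (378,168). The chips lie around (335–362, 160–175) and the scraper stands at (431,181). The vial is at (357,237), the white bottle at (387,248) and the dropper probably at (220,165). The side view agrees. Next I'll make an enlarged crop to measure from.

```bash
cat > h.py <<'E'
from cell import ctrl
import numpy as np, cv2
from scipy.spatial.transform import Rotation as R
def cam(n, st=None):
    c=ctrl.calibration(n); K=np.array([[c['fx'],0,c['cx']],[0,c['fy'],c['cy']],[0,0,1]]); d=np.array([c['k1'],0,0,0.])
    if n=='wrist':
        T=np.eye(4); T[:3,:3]=R.from_euler('xyz',st['tool_rot']).as_matrix(); T[:3,3]=st['eef_pos']
        W=np.linalg.inv(T@c['hand_eye']); return K,d,W[:3,:3],W[:3,3]
    return K,d,cv2.Rodrigues(c['rvec'])[0],c['tvec']
def unproj(C,px,z):
    K,d,Rm,t=C; p=cv2.undistortPoints(np.array(px,float).reshape(-1,1,2),K,d)[:,0]
    o=-Rm.T@t; v=np.c_[p,np.ones(len(p))]@Rm; return o+v*((np.array(z)-o[2])/v[:,2])[:,None]
def proj(C,P):
    K,d,Rm,t=C; return cv2.projectPoints(np.array(P,float).reshape(-1,1,3),cv2.Rodrigues(Rm)[0],t,K,d)[0][:,0]
E
python3 - <<'E'
from h import *
I=cv2.imread("pics/top0.png")[140:210,260:450]
I=cv2.resize(I,None,fx=4.2,fy=4.2,interpolation=cv2.INTER_CUBIC); I=np.clip(I*1.5,0,255).astype('uint8')
cv2.imwrite("pics/topc.png",I)
E
```

```text
(no output)
```

View pics/topc.png

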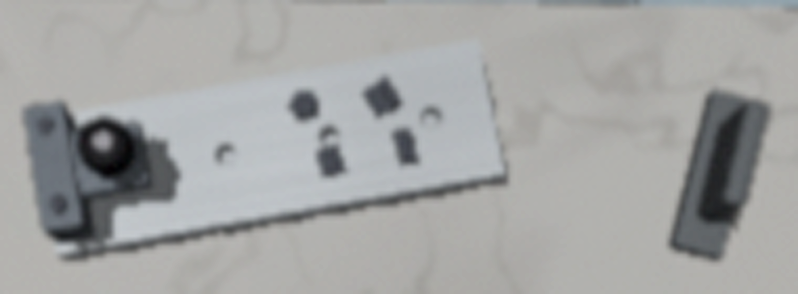

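The crop shows the holes at (226,153), (329,132) and (430,115). The open-end corners are at (480,40) and (506,180), and the scraper foot corners at (713,90), (771,102), (717,260) and (671,247). The chips are at (304,105), (382,97), (331,160) and (405,146), all crop pixels.

```bash
python3 - <<'E'
from h import *
np.set_printoptions(precision=1,suppress=True)
C=cam('top')
f=lambda p,z: unproj(C,(np.array(p,float)+.5)/4.2-.5+[260,140],z)
h=f([(226,153),(329,132),(430,115)],[30]*3); e=f([(480,40),(506,180)],[30]*2); print(h,e,e.mean(0))
s=f([(713,90),(771,102),(717,260),(671,247)],[16]*4); print('scr',s,s.mean(0))
k=f([(106,145)],[124]);print('knob',k)
ux=h[0]-h[2]; a=np.arctan2(ux[1],ux[0]); ee=e[1]-e[0]; print('yaw',a, np.arctan2(ee[1],ee[0]), np.linalg.norm(ee),np.linalg.norm(ux))
u=np.array([np.cos(a),np.sin(a)]); v=np.array([-u[1],u[0]])
o=h[1,:2]+35*u; print('origin',o, 'knobpred',o+85*u)
c=f([(304,105),(382,97),(331,160),(405,146)],[38]*4)
print('chips',[( (p[:2]-o)@u,(p[:2]-o)@v) for p in c])
print('ends',[( (p[:2]-o)@u,(p[:2]-o)@v) for p in e],'scr',[( (p[:2]-o)@u,(p[:2]-o)@v) for p in s])
for A,B in((0,3),(1,2)):
  d=s[B]-s[A]; print(np.arctan2(d[1],d[0]),np.linalg.norm(d))
print(unproj(C,[(357,237),(387,248),(216,161)],[50,74,64]))
E
```

```text
[[ 540.3 -105.4   30. ]
 [ 553.7 -164.2   30. ]
 [ 564.8 -221.8   30. ]] [[ 609.4 -250.1   30. ]
 [ 527.9 -265.4   30. ]] [ 568.7 -257.8   30. ]
scr [[ 585.9 -387.    16. ]
 [ 579.5 -420.5   16. ]
 [ 486.4 -388.    16. ]
 [ 493.3 -361.8   16. ]] [ 536.3 -389.3   16. ]
knob [[525.7 -48.2 124. ]]
yaw 1.7781677300624485 -2.956005623398873 82.97873171252719 118.92365752646627
origin [ 546.5 -129.9] knobpred [529.  -46.7]
chips [(np.float64(-23.538029735163278), np.float64(-16.485434331918174)), (np.float64(-68.02022219264181), np.float64(-12.757896372565902)), (np.float64(-32.68985453682301), np.float64(17.648342122791437)), (np.float64(-75.3861533949854), np.float64(17.523224864278543))]
ends [(np.float64(-130.57722503210326), np.float64(-36.861693782326526)), (np.float64(-128.76972835157642), np.float64(46.09734956057522))] scr [(np.float64(-259.6539843904464), np.float64(14.331552489384828)), (np.float64(-291.1399154981643), np.float64(27.52016075805621)), (np.float64(-240.2001592141092), np.float64(111.97604304853463)), (np.float64(-215.94312455904262), np.float64(99.77158276432556))]
2.8760819795284425 95.97206906482437
2.80622994134373 98.62887418875913
[[ 396.1 -210.8   50. ]
 [ 372.5 -276.5   74. ]
 [ 565.5  123.6   64. ]]
```

The manual's scale: shifts go in shares of 50 mm and turns go in shares of 90 degrees. Converting my numbers, 42 mm is 0.84, 20 mm is 0.4.

```bash
echo '[[0.4, -0.12, 0, 0, 0, 0, 85], [0.84, -0.27, 0, 0, 0, 0, 85], [0.84, -0.27, 0, 0, 0, 0, 85], [0.84, -0.27, 0, 0, 0, 0, 85], [0.84, -0.27, 0, 0, 0, 0, 85], [0.84, -0.27, 0, 0, 0, 0, 85], [0.84, -0.27, 0, 0, 0, 0, 85], [0.84, -0.27, 0, 0, 0, 0, 85], [0.84, -0.27, 0, 0, 0, 0, 85], [0.84, -0.27, 0, 0, 0, 0, 85], [0.4, -0.13, 0, 0, 0, 0, 85]]' | python3 nudge.py; echo '[[0, 0, 0, 0, 0, 0.0891, 85], [0, 0, 0, 0, 0, 0.0891, 85], [0, 0, 0, 0, 0, 0.0891, 85], [0, 0, 0, 0, 0, 0.0891, 85], [0, 0, 0, 0, 0, 0, 85], [0, 0, 0, 0, 0, 0, 85]]' | python3 nudge.py
python3 - <<'E'
from h import *
import pickle
s=ctrl.read_state(); I=ctrl.get_image('wrist'); pickle.dump((s,I),open('w1.pkl','wb'))
cv2.imwrite('pics/w1.png',np.clip(I*1.4,0,255).astype('uint8')); print(s['eef_pos'],s['tool_rot'])
E
```

```text
clock: 1.2
eef_pos: [542.0, -385.1, 230.7]
tool_rot: [-3.139, -0.003, 0.269]
force: [0.5, -0.0, -0.1]
width: 85.2
gripper_force: 0.0
clock: 1.8
eef_pos: [537.2, -389.9, 231.0]
tool_rot: [3.141, 0.001, -0.294]
force: [-1.1, 0.2, -0.0]
width: 84.7
gripper_force: 0.0
[ 537.21017335 -389.9460232   231.01734573] [ 3.14128771e+00  8.88127193e-04 -2.94347647e-01]
```

View pics/w1.png

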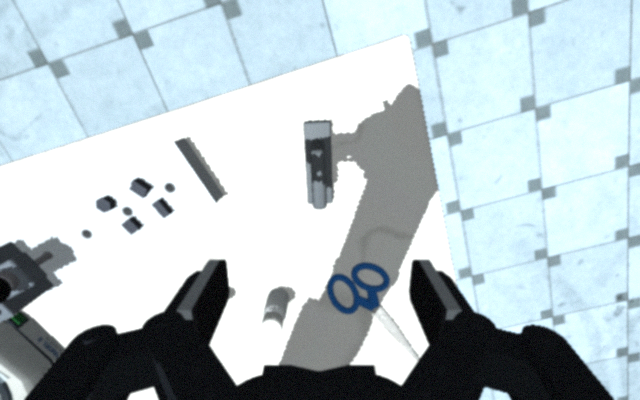

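The wrist view shows the scraper at columns 305–332, rows 121–208, upright and nearly aligned. The chips are around (107–165, 185–225) and the open-end face runs from (183,140) to (220,198). Next I'll overlay the model to refine the poses.

```bash
cat > ov.py <<'E'
from h import *
def box(x0,x1,y0,y1,z0,z1): return np.array([(x,y,z) for z in(z0,z1) for x,y in((x0,y0),(x1,y0),(x1,y1),(x0,y1))],float)
E_=[(0,1),(1,2),(2,3),(3,0),(4,5),(5,6),(6,7),(7,4),(0,4),(1,5),(2,6),(3,7)]
def place(P,x,y,a): c,s=np.cos(a),np.sin(a); return np.c_[P[:,0]*c-P[:,1]*s+x,P[:,0]*s+P[:,1]*c+y,P[:,2]]
SCR=[box(-15,15,-48,48,0,16),box(-7,7,-30,30,16,82)]
FIX=[box(-130,130,-40,40,0,30),box(106,129,-35,35,30,90),box(67,106,-18,18,60,80)]
def draw(I,C,parts,pose,k,off,col):
    for P in parts:
        q=(proj(C,place(P,*pose))-off+.5)*k-.5
        for a,b in E_: cv2.line(I,tuple(np.int32(q[a]*8)),tuple(np.int32(q[b]*8)),col,1,cv2.LINE_AA,3)
def crop(I,x0,x1,y0,y1,k,g): return np.clip(cv2.resize(I[y0:y1,x0:x1],None,fx=k,fy=k,interpolation=cv2.INTER_CUBIC)*g,0,255).astype('uint8')
E
python3 - <<'E'
from ov import *; import pickle
s,I=pickle.load(open('w1.pkl','rb')); C=cam('wrist',s)
x0,x1,y0,y1,k=0,345,105,320,2.3
J=crop(I,x0,x1,y0,y1,k,1.0)
draw(J,C,SCR,(536.3,-389.3,1.27),k,(x0,y0),(0,0,255)); draw(J,C,FIX,(544.5,-130,1.785),k,(x0,y0),(0,200,0))
cv2.imwrite('pics/ov1.png',J)
E
```

```text
(no output)
```

View pics/ov1.png

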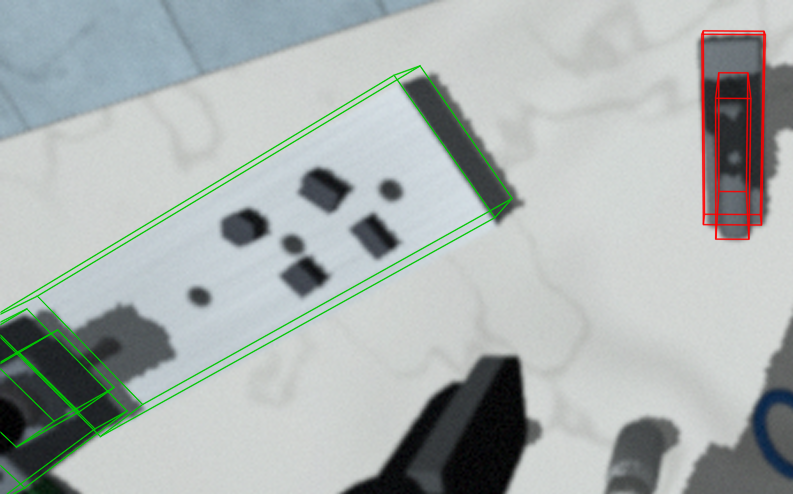

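The overlay fits to about 2 mm, both for the scraper at (535,-389.5) and the fixture at (543.5,-130, 1.785). I'll descend and grip the rib.

To row units: 40 mm is 0.8, 28 mm is 0.56.

```bash
echo '[[-0.02, 0, 0.5, 0, 0, 0, 85], [-0.02, 0, 0.8, 0, 0, 0, 85], [0, 0, 0.8, 0, 0, 0, 85], [0, 0, 0.8, 0, 0, 0, 85], [0, 0, 0.56, 0, 0, 0, 85], [0, 0, 0.3, 0, 0, 0, 85], [0, 0, 0, 0, 0, 0, 85]]' | python3 nudge.py; echo '[[0, 0, 0, 0, 0, 0, 60], [0, 0, 0, 0, 0, 0, 30], [0, 0, 0, 0, 0, 0, 5], [0, 0, 0, 0, 0, 0, 5], [0, 0, 0, 0, 0, 0, 5], [0, 0, 0, 0, 0, 0, 5], [0, 0, 0, 0, 0, 0, 5], [0, 0, 0, 0, 0, 0, 5]]' | python3 nudge.py
```

```text
clock: 2.55
eef_pos: [534.5, -388.4, 41.3]
tool_rot: [-3.14, 0.004, -0.296]
force: [-1.1, -0.1, 0.2]
width: 84.9
gripper_force: 0.0
clock: 3.35
eef_pos: [536.5, -389.5, 44.3]
tool_rot: [3.141, -0.002, -0.297]
force: [1.1, 0.1, 4.9]
width: 13.2
gripper_force: 60.1
```

To row units: -35 mm is -0.7, -30 mm is -0.6, -0.13 rad / 1.5708 = -0.0828.

```bash
echo '[[0, 0, -0.3, 0, 0, 0, 5], [0, 0, -0.7, 0, 0, 0, 5], [0, 0, -0.6, 0, 0, 0, 5], [0, 0, 0, 0, 0, -0.0764, 5], [0, 0, 0, 0, 0, -0.0828, 5], [0, 0, 0, 0, 0, -0.0828, 5], [0, 0, 0, 0, 0, -0.0828, 5], [0, 0, 0, 0, 0, 0, 5]]' | python3 nudge.py; echo '[[0.08, -0.34, 0, 0, 0, 0, 5], [0.16, -0.68, 0, 0, 0, 0, 5], [0.16, -0.68, 0, 0, 0, 0, 5], [0.16, -0.68, 0, 0, 0, 0, 5], [0.16, -0.68, 0, 0, 0, 0, 5], [0.16, -0.68, 0, 0, 0, 0, 5], [0.16, -0.68, 0, 0, 0, 0, 5], [0.12, -0.58, 0, 0, 0, 0, 5], [0.08, -0.34, 0, 0, 0, 0, 5], [0, 0, 0, 0, 0, 0, 5], [0, 0, 0, 0, 0, 0, 5], [0, 0, 0, 0, 0, 0, 5]]' | python3 nudge.py
python3 - <<'E'
from ov import *
s=ctrl.read_state(); I=ctrl.get_image('wrist'); C=cam('wrist',s)
print(s['eef_pos'],s['tool_rot'])
T=ctrl.get_image('top'); Ct=cam('top')
k=4.2
def P(J,C,off):
    draw(J,C,FIX,(543.5,-130,1.785),k if off else 1,off if off else (0,0),(0,200,0))
A=np.clip(I*1.2,0,255).astype('uint8'); P(A,C,None)
B=crop(T,260,412,140,187,k,1.3); P(B,Ct,(260,140))
A=A[:400]; cv2.imwrite('pics/o2.png',np.vstack([A,B[:,:640] if B.shape[1]>=640 else cv2.copyMakeBorder(B,0,0,0,640-B.shape[1],0)]))
E
```

```text
clock: 4.15
eef_pos: [535.4, -389.2, 123.7]
tool_rot: [-3.141, 0.0, 0.213]
force: [-0.2, 0.0, -1.7]
width: 13.5
gripper_force: 59.1
clock: 5.35
eef_pos: [540.0, -116.9, 123.5]
tool_rot: [3.14, 0.0, 0.21]
force: [0.6, -0.1, -1.6]
width: 13.0
gripper_force: 59.1
[ 539.97096376 -116.897706    123.4994704 ] [3.14028613e+00 5.71939282e-05 2.09546687e-01]
```

View pics/o2.png

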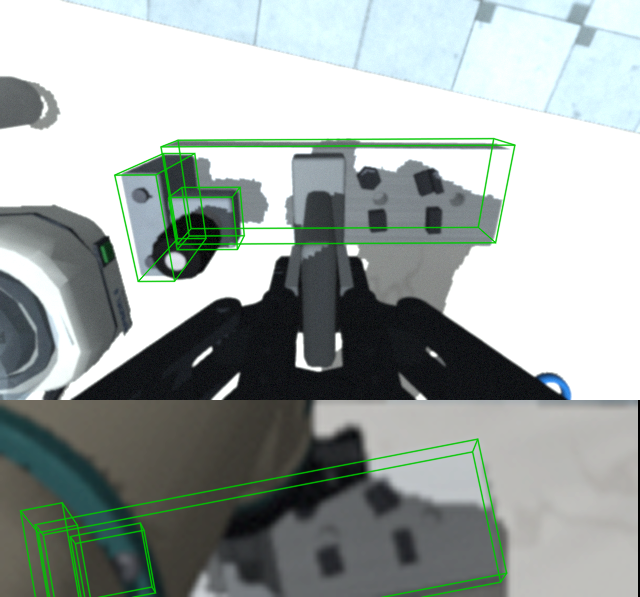

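```bash
echo '[[0, 0, 0.3, 0, 0, 0, 5], [0, 0, 0.4, 0, 0, 0, 5], [0, 0, 0.2, 0, 0, 0, 5], [0, 0, 0.04, 0, 0, 0, 5], [0, 0, 0, 0, 0, 0, 5], [0, 0, 0, 0, 0, 0, 5]]' | python3 nudge.py; for i in 1 ; do echo '[[0, 0, 0.03, 0, 0, 0, 5], [0, 0, 0, 0, 0, 0, 5], [0, 0, 0, 0, 0, 0, 5]]' | python3 nudge.py; done
```

```text
clock: 6.05
eef_pos: [540.6, -115.4, 77.0]
tool_rot: [3.141, -0.001, 0.212]
force: [1.2, -0.1, -1.5]
width: 13.4
gripper_force: 59.0
clock: 6.35
eef_pos: [540.2, -115.0, 75.1]
tool_rot: [3.141, -0.0, 0.213]
force: [0.1, -0.2, -1.5]
width: 13.3
gripper_force: 59.0
```

```bash
echo '[[0, 0, 0.03, 0, 0, 0, 5], [0, 0, 0, 0, 0, 0, 5], [0, 0, 0, 0, 0, 0, 5]]' | python3 nudge.py; echo '[[0, 0, 0.02, 0, 0, 0, 5], [0, 0, 0, 0, 0, 0, 5], [0, 0, 0, 0, 0, 0, 5]]' | python3 nudge.py
```

```text
clock: 6.65
eef_pos: [540.4, -115.1, 74.2]
tool_rot: [3.141, -0.001, 0.213]
force: [-2.5, 0.7, 5.8]
width: 12.8
gripper_force: 60.0
clock: 6.95
eef_pos: [540.4, -115.1, 74.2]
tool_rot: [3.141, -0.001, 0.213]
force: [-3.4, 0.8, 15.0]
width: 13.5
gripper_force: 61.5
```

To row units: 10 mm is 0.2, 5 mm is 0.1.

```bash
echo '[[0, 0.1, 0, 0, 0, 0, 5], [0, 0.2, 0, 0, 0, 0, 5], [0, 0.2, 0, 0, 0, 0, 5], [0, 0.2, 0, 0, 0, 0, 5], [0, 0.2, 0, 0, 0, 0, 5], [0, 0.2, 0, 0, 0, 0, 5], [0, 0.2, 0, 0, 0, 0, 5], [0, 0.2, 0, 0, 0, 0, 5], [0, 0.2, 0, 0, 0, 0, 5], [0, 0.2, 0, 0, 0, 0, 5], [0, 0.1, 0, 0, 0, 0, 5], [0, 0, 0, 0, 0, 0, 5]]' | python3 nudge.py
python3 - <<'E'
from ov import *
s=ctrl.read_state(); I=ctrl.get_image('wrist')
print(s['eef_pos'],s['tool_rot'])
cv2.imwrite('pics/w3.png',np.clip(I*1.0,0,255).astype('uint8'))
E
```

```text
clock: 8.15
eef_pos: [562.9, -211.1, 74.2]
tool_rot: [-3.14, -0.003, 0.213]
force: [-0.3, 3.9, 11.8]
width: 13.4
gripper_force: 61.0
[ 562.90431304 -211.13616145   74.20484656] [-3.1402246  -0.00341508  0.21342208]
```

View pics/w3.png

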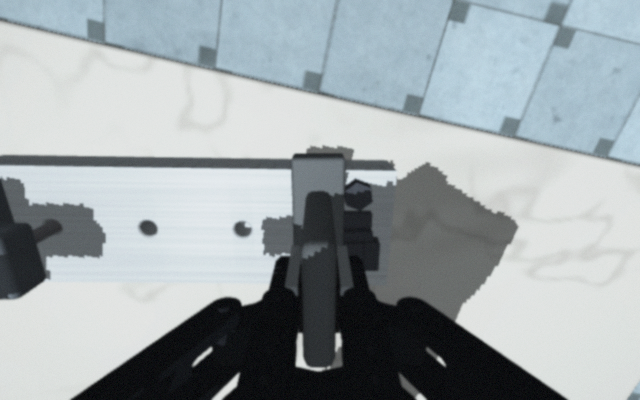

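The chips sit in a row against the foot at (358,195), (357,222) and (365,255), with none left behind. I'll push on past the edge.

To row units: 8 mm is 0.16, 5 mm is 0.1.

```bash
echo '[[0, 0.1, 0, 0, 0, 0, 5], [0, 0.16, 0, 0, 0, 0, 5], [0, 0.16, 0, 0, 0, 0, 5], [0, 0.16, -0.01, 0, 0, 0, 5], [0, 0.16, -0.01, 0, 0, 0, 5], [0, 0.16, 0, 0, 0, 0, 5], [0, 0.16, 0, 0, 0, 0, 5], [0, 0.1, 0, 0, 0, 0, 5], [0, 0, 0, 0, 0, 0, 5], [0, 0, 0, 0, 0, 0, 5]]' | python3 nudge.py
python3 - <<'E'
from ov import *
s=ctrl.read_state(); I=ctrl.get_image('wrist');T=ctrl.get_image('side')
print(s['eef_pos'],s['tool_rot'])
cv2.imwrite('pics/w4.png',np.hstack([I[100:380,200:520],cv2.resize(T[150:330,280:460],None,fx=280/180,fy=280/180)]))
E
```

```text
clock: 9.2
eef_pos: [574.1, -269.9, 74.1]
tool_rot: [3.141, -0.001, 0.212]
force: [-0.3, 1.2, 5.2]
width: 13.3
gripper_force: 60.1
[ 574.11297855 -269.8681042    74.08568063] [ 3.14105437e+00 -1.45072001e-03  2.12275746e-01]
```

View pics/w4.png

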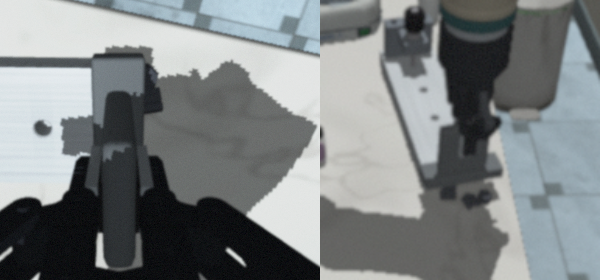

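To row units: -30 mm is -0.6, 25 mm is 0.5.

```bash
echo '[[0, 0, -0.3, 0, 0, 0, 5], [0, 0, -0.6, 0, 0, 0, 5], [-0.1, 0.24, -0.3, 0, 0, 0, 5], [-0.2, 0.5, 0, 0, 0, 0, 5], [-0.2, 0.5, 0, 0, 0, 0, 5], [-0.2, 0.5, 0, 0, 0, 0, 5], [-0.2, 0.4, 0, 0, 0, 0, 5], [-0.1, 0.2, 0, 0, 0, 0, 5], [0, 0, 0, 0, 0, 0, 5], [0, 0, 0, 0, 0, 0, 5]]' | python3 nudge.py
python3 - <<'E'
from ov import *
s=ctrl.read_state(); I=ctrl.get_image('wrist');T=ctrl.get_image('side')
print(s['eef_pos'],s['tool_rot'])
cv2.imwrite('pics/w5.png',np.hstack([I[80:380,60:460],cv2.resize(T[160:310,300:460],(320,300))]))
E
```

```text
clock: 10.3
eef_pos: [549.6, -393.1, 133.3]
tool_rot: [-3.14, -0.0, 0.213]
force: [0.8, 0.1, -1.5]
width: 13.4
gripper_force: 59.1
[ 549.56446057 -393.11011869  133.30248031] [-3.14021363e+00 -4.41260284e-04  2.13297842e-01]
```

View pics/w5.png

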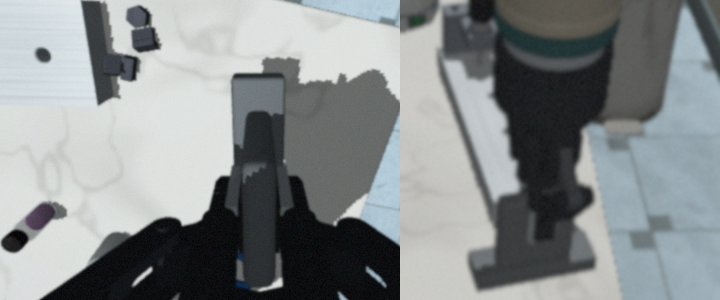

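All four chips are on the bench at the plate's end, at crop positions (137,15), (145,37), (108,65) and (128,67), and the plate is clean. I'll set the scraper down here.

To row units: 30 mm is 0.6, 25 mm is 0.5.

```bash
echo '[[0, 0, 0.3, 0, 0, 0, 5], [0, 0, 0.6, 0, 0, 0, 5], [0, 0, 0.5, 0, 0, 0, 5], [0, 0, 0.24, 0, 0, 0, 5], [0, 0, 0.1, 0, 0, 0, 5], [0, 0, 0, 0, 0, 0, 5], [0, 0, 0, 0, 0, 0, 5]]' | python3 nudge.py;echo '[[0, 0, 0.026, 0, 0, 0, 5], [0, 0, 0, 0, 0, 0, 5], [0, 0, 0, 0, 0, 0, 5]]' | python3 nudge.py
```

```text
clock: 11.1
eef_pos: [550.1, -394.8, 47.2]
tool_rot: [3.14, -0.002, 0.213]
force: [0.8, -0.4, -1.9]
width: 13.3
gripper_force: 59.1
clock: 11.4
eef_pos: [549.4, -394.6, 45.5]
tool_rot: [3.141, -0.001, 0.213]
force: [-0.1, 0.4, -1.2]
width: 13.2
gripper_force: 59.1
```

To row units: 1 mm is 0.02.

```bash
echo '[[0, 0, 0.02, 0, 0, 0, 5], [0, 0, 0, 0, 0, 0, 5], [0, 0, 0, 0, 0, 0, 5]]' | python3 nudge.py; echo '[[0, 0, 0.01, 0, 0, 0, 5], [0, 0, 0, 0, 0, 0, 5], [0, 0, 0, 0, 0, 0, 5]]' | python3 nudge.py
```

```text
clock: 11.7
eef_pos: [549.4, -394.5, 44.3]
tool_rot: [3.141, -0.0, 0.213]
force: [0.3, 0.4, 0.6]
width: 13.5
gripper_force: 59.1
clock: 12.0
eef_pos: [549.4, -394.6, 44.2]
tool_rot: [3.141, -0.0, 0.213]
force: [-1.8, 1.0, 5.9]
width: 13.4
gripper_force: 59.9
```

To row units: -40 mm is -0.8, -30 mm is -0.6.

```bash
echo '[[0, 0, 0, 0, 0, 0, 40], [0, 0, 0, 0, 0, 0, 85], [0, 0, 0, 0, 0, 0, 85], [0, 0, 0, 0, 0, 0, 85], [0, 0, 0, 0, 0, 0, 85], [0, 0, -0.2, 0, 0, 0, 85], [0, 0, -0.6, 0, 0, 0, 85], [0, 0, -0.8, 0, 0, 0, 85], [0, 0, -0.8, 0, 0, 0, 85], [0, 0, -0.5, 0, 0, 0, 85], [0, 0, -0.2, 0, 0, 0, 85]]' | python3 nudge.py
echo '[[0.1, -0.32, 0, 0, 0, 0, 85], [0.2, -0.64, 0, 0, 0, 0, 85], [0.2, -0.64, 0, 0, 0, 0, 85], [0.2, -0.64, 0, 0, 0, 0, 85], [0.2, -0.64, 0, 0, 0, 0, 85], [0, -0.64, 0, 0, 0, 0, 85], [0, -0.6, 0, 0, 0, 0, 85], [0, -0.4, 0, 0, 0, 0, 85], [0, -0.2, 0, 0, 0, 0, 85], [0, 0, 0, 0, 0, 0, 85], [0, 0, 0, 0, 0, 0, 85]]' | python3 nudge.py
python3 - <<'E'
from ov import *
s=ctrl.read_state(); I=ctrl.get_image('wrist');T=ctrl.get_image('side'); C=cam('wrist',s)
print(s['eef_pos'],s['tool_rot'])
draw(I,C,FIX,(543.5,-130,1.785),1,(0,0),(0,255,0))
a=np.linspace(0,6.28,60)
for z,r in((92,14),(124,14),(88,11)):
    q=proj(C,place(np.c_[85+r*np.cos(a),r*np.sin(a),0*a+z],543.5,-130,1.785)); cv2.polylines(I,[np.int32(q)],True,(0,0,255))
cv2.imwrite('pics/w6.png',np.hstack([cv2.resize(I[80:330,20:320],(600,500)),cv2.resize(T[120:370,320:420],(200,500))]))
E
```

```text
clock: 13.1
eef_pos: [550.7, -395.5, 202.7]
tool_rot: [3.137, -0.004, 0.213]
force: [1.0, 0.5, -0.9]
width: 85.1
gripper_force: 0.0
clock: 14.2
eef_pos: [543.1, -154.9, 197.9]
tool_rot: [3.141, 0.001, 0.212]
force: [-0.2, -0.2, 0.5]
width: 84.9
gripper_force: 0.0
[ 543.13802558 -154.89908973  197.94554322] [3.14121219e+00 9.16223249e-04 2.12280746e-01]
```

View pics/w6.png

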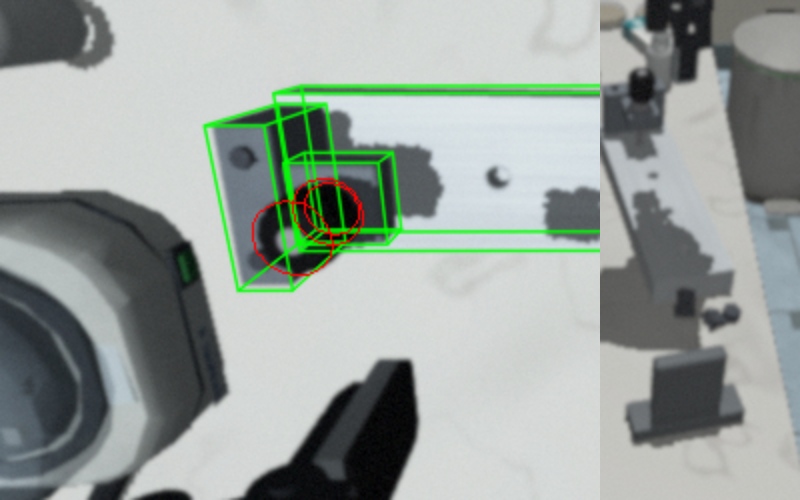

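The model matches the knob to about 2 mm, with the knob at (525.5,-47.7). The scraper stands upright and clear, and the chips are on the bench. I'll move over the knob and down.

To row units: -28 mm is -0.56, 25 mm is 0.5.

```bash
echo '[[0.02, -0.28, 0, 0, 0, 0, 85], [0.02, -0.56, 0, 0, 0, 0, 85], [0.02, -0.56, 0, 0, 0, 0, 85], [0.02, -0.48, 0, 0, 0, 0, 85], [0.028, -0.29, 0, 0, 0, 0, 85], [0, 0, 0.3, 0, 0, 0, 85], [0, 0, 0.5, 0, 0, 0, 85], [0, 0, 0.5, 0, 0, 0, 85], [0, 0, 0.4, 0, 0, 0, 85], [0, 0, 0.26, 0, 0, 0, 85], [0, 0, 0.1, 0, 0, 0, 85], [0, 0, 0, 0, 0, 0, 85]]' | python3 nudge.py; echo '[[0, 0, 0, 0, 0, 0, 85], [0, 0, 0, 0, 0, 0, 85]]' | python3 nudge.py
```

```text
clock: 15.5
eef_pos: [525.7, -47.1, 95.3]
tool_rot: [-3.142, 0.001, 0.212]
force: [-0.8, 0.1, 0.5]
width: 85.0
gripper_force: 0.0
clock: 15.7
eef_pos: [526.5, -47.1, 96.4]
tool_rot: [3.141, -0.002, 0.213]
force: [0.1, -0.3, 0.1]
width: 84.5
gripper_force: 0.0
```

To row units: 1.5 mm is 0.03.

```bash
echo '[[0, 0, 0.03, 0, 0, 0, 60], [0, 0, 0, 0, 0, 0, 40], [0, 0, 0, 0, 0, 0, 10], [0, 0, 0, 0, 0, 0, 10], [0, 0, 0, 0, 0, 0, 10], [0, 0, 0, 0, 0, 0, 10], [0, 0, 0, 0, 0, 0, 10], [0, 0, 0, 0, 0, 0, 10]]' | python3 nudge.py
```

```text
clock: 16.5
eef_pos: [525.7, -46.5, 94.4]
tool_rot: [-3.141, -0.0, 0.213]
force: [-1.6, 1.0, 6.2]
width: 26.5
gripper_force: 58.8
```

To row units: -5 mm is -0.1, -4 mm is -0.08.

```bash
echo '[[0, 0, -0.08, 0, 0, 0, 10], [0, 0, -0.1, 0, 0, 0, 10], [0, 0, -0.1, 0, 0, 0, 10], [0, 0, -0.08, 0, 0, 0, 10], [0, 0, -0.04, 0, 0, 0, 10], [0, 0, 0, 0, 0, 0, 10], [0, 0, 0, 0, 0, 0, 10], [0, 0, 0, 0, 0, 0, 10]]' | python3 nudge.py
```

```text
clock: 17.3
eef_pos: [525.6, -46.6, 113.8]
tool_rot: [-3.141, 0.0, 0.213]
force: [3.5, 4.2, -13.9]
width: 26.4
gripper_force: 59.8
```

To row units: -0.7 mm is -0.014.

```bash
echo '[[0, 0, -0.014, 0, 0, 0, 10], [0, 0, 0, 0, 0, 0, 10], [0, 0, 0, 0, 0, 0, 10], [0, 0, 0, 0, 0, 0, 10], [0, 0, 0, 0, 0, 0, 10], [0, 0, 0, 0, 0, 0, 10]]' | python3 nudge.py
python3 - <<'E'
from h import *
T=ctrl.get_image('side'); cv2.imwrite('pics/s7.png',cv2.resize(T[120:370,290:450],(480,750))[:600])
E
```

```text
clock: 17.9
eef_pos: [525.6, -46.6, 114.5]
tool_rot: [-3.141, 0.0, 0.213]
force: [3.1, 4.2, -15.3]
width: 26.4
gripper_force: 59.8
```

View pics/s7.png

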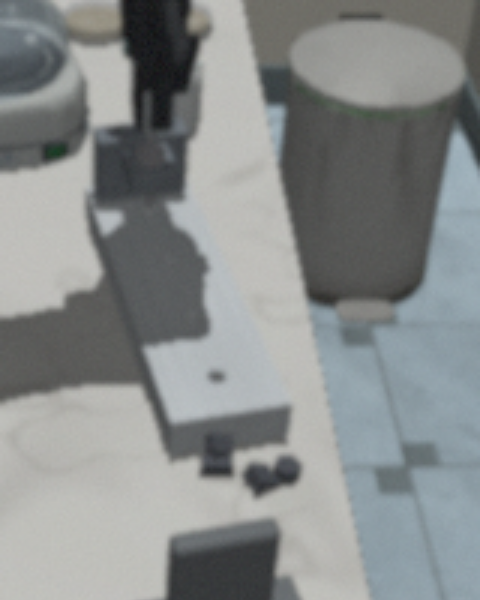

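The picture shows the plate clear, the chips on the bench at its end around (217,455) and (270,472), and the scraper standing clear. The gripper holds the knob up, with a pull of about 15 N at the stop. I'll hand the job in.

```bash
python3 -c "
from cell import ctrl
print(ctrl.finish_job())"
```

```text
the job is handed in; nothing more can be done
None
```

The job is handed in, though no verdict came back: the four chips are wiped off the plate onto the bench, the scraper stands on its foot clear of the fixture, and the gripper is holding the plunger up at about its full 20 mm.

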